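# Lock out a test enclosure: bolt it and present the opened padlock

### The job

Lock out the test enclosure: first slide the barrel bolt on its lid all the way home through its keeper. Then, with the red combination lock still lying in its cradle, turn the dial clockwise, click by click, until its white line rests at the yellow mark, and pull the shackle out to its stop. Finally lift the open lock and present it at the hasp: finish while holding it, face up and level, a few centimetres above the enclosure's brass staple with the staple under the middle of the shackle's opening; never let the lock touch the enclosure, and leave the other things where they are.

Things in the scene. Friction and masses are not known exactly. Their poses are not given: they have to be found in the camera images.
- enclosure: fixed grey steel box lying flat on the table, 208 (x) x 268 (y) x 90 high; origin: centre of its underside, z up. On its lid (top 90 above the table) in its own frame: a steel barrel bolt that slides along +y on the line x = -30; guide straps (22 wide in x, 12 in y, 20 high) over the bolt at y = -85 and +28; brass keeper (28 wide, 16 in y, 24 high) at y = +56; brass staple at x = -75, y = +60. It may stand on the robot's left or right
- bolt (a joint): how far the bolt has been slid along the enclosure's +y: 0 = fully drawn back, 0.060 m = fully home through the keeper (end stop); starts drawn back somewhere in 0 to 0.02. Sliding friction about 3 N; it stays where it is left
- bolt_knob (a point): top centre of the bolt's upright round knob: 14 to 16 in diameter with a black cap, its top 48 above the lid; the bolt rod below it is 12 thick, its upper side 17 above the lid. The knob moves with the bolt; there are at least 19 mm free on each side of its axis along y and 40 mm along x
- staple (a point): top middle of the brass staple of the hasp: upright wire loop, 30 wide along the enclosure's y, 6 thick, top 28 above the lid; axes as the enclosure's (z up)
- cradle: fixed plywood board 220 (x) x 150 (y) x 8 thick with a black block on it, 78 (x) x 40 (y), upper side 40 above the table, on which the lock lies between two low lips (7 high, at the lock's two x ends). Origin: centre of the board's underside, z up. Nothing stands beside the lock's two y sides, nor under the shackle except the board
- lock: loose red combination padlock lying face up, about 0.35 kg in all; body 62 (x) x 58 (y) x 26 thick (z); origin: centre of its underside (40 above the table at the start), z out of the dial face, -x towards the shackle. The plain y sides overhang the cradle block and can be gripped; lift it straight up out of the lips. A dial 46 across lies on the face, with 18 tick marks around it; the yellow mark is the one on the shackle side
- lock_mid (a point): the middle of the lock body, 13 above its underside; axes as the lock's
- dial (a joint): angle of the dial, rad, anticlockwise positive seen from above; 0 = white line at the yellow mark (towards the shackle), where alone the shackle is freed (within about 0.1). Starts resting in a notch at 0.70, 1.05 or 1.40, so it is turned clockwise. It clicks into a notch every 20 degrees (0.35 rad); up to about 0.08 N m takes it over a click, and let go near a notch it centres itself. Range -0.3 to 1.6
- dial_bar (a point): top centre of the grip bar across the dial: bar 38 long (along this frame's x; the white line runs to its -x end), 12 wide (y), 24 tall above the dial disc; the disc's upper side is 24 below this point, the lock's face 29 below, the lock's underside 55.5 below. The frame turns with the dial
- shackle (a joint): how far the shackle is pulled out along the lock's -x: 0 = shut, 0.020 m = open to its stop. It rattles about 1 mm while locked; when freed it slides with about 2 N of friction and stays where it is left
- shackle_bar (a point): middle of the shackle's cross bar: round steel bar 8 thick along the lock's y, straight for 24 mm, at the mid-thickness of the lock (53 above the table at the start). It stands 50 from the lock body's end when shut; the legs are 36 apart inside; between the cradle's block and the cross bar 38 mm are free along x. Axes as the lock's: pull towards -x
- loop (a point): middle of the shackle's opening when open: 35 from the cross bar's centre towards the lock body, at the lock's mid-thickness; moves with the shackle, axes as the lock's (46 from the lock's middle when shut, 66 when open)
- screwdriver: a bystander: orange-handled screwdriver, 190 long, lying on the table
- cup: a bystander: cardboard cup, 90 high, 76 across
- relay: a bystander: blue relay with a white top, 28 x 45 x 30 high, standing loose on the far (+x) half of the enclosure's lid
- terminal: a bystander: grey terminal block, 22 x 50 x 22 high, loose on the cradle's board behind the lock (90 mm in the cradle's +x)
- reel: a bystander: yellow ring-shaped reel, 70 across, 20 high, flat on the table
- marker: a bystander: green marker pen, 120 long, 13 thick, lying
- psu: a bystander: grey box-shaped power supply, 60 x 90 x 50 high
Things that resemble listed ones, but are neither listed nor needed, are in the scene too. Leave any blue or green look-alike of the lock alone.

How it is judged:
On the way, in this order (a step that is already met when the one before it is completed fails the run):
1. the bolt is home in its keeper, the dial not yet at its mark (value of joint bolt above 0.054 m and value of joint dial above 0.3 rad), for 0.2 s.
2. the dial rests at the yellow mark, the lock lying in its cradle and still shut (value of joint dial between -0.13 and 0.13 rad and value of joint shackle below 0.008 m and z of lock in the frame of cradle below 0.048 m and horizontal distance between lock and cradle below 0.012 m), for 0.2 s.
3. the shackle is pulled open, the lock still in its cradle (value of joint shackle above 0.017 m and z of lock in the frame of cradle below 0.055 m and horizontal distance between lock and cradle below 0.02 m), for 0.2 s.
At the end, for the whole second after the job is handed in: Bolt home (over 54 of 60 mm), shackle open (over 15 of 20 mm); the gripper holds the lock still, face up within 17 degrees, the middle of its opening within 30 mm horizontally of the staple and 16 to 100 mm above it, touching neither enclosure nor cradle (value of joint bolt above 0.054 m and value of joint shackle above 0.015 m and horizontal distance between loop and staple below 0.03 m and z of loop in the frame of staple between 0.016 and 0.1 m and angle between lock's own z axis and vertical below 0.3 rad and contact force between the fingers and lock above 1 N and contact force between lock and enclosure below 0.3 N and contact force between lock and cradle below 0.3 N and linear speed of lock below 0.05 m/s); the arm keeps its last pose, push and grip.
It fails at once if a bystander is shoved or knocked away (over 30 mm) (distance of any of screwdriver, cup, relay, terminal, reel, marker, psu from where it was at the start of the episode above 0.03 m).
It fails at once if the lock is bumped against the enclosure (contact force between lock and enclosure above 3 N).
It also fails if it takes over 69 s, if anything falls off the work surface, if the arm or the gripper's body presses on something with over 40 N, if the wrist force passes 120 N, or if a joint passes its speed limit or range.

### The arm

A 6-joint arm with a two-finger parallel gripper is mounted at the origin on the work surface. World frame = base frame: x ahead of the robot, y to its left, z up, the work surface at z = 0. Lengths are in m, angles in rad, forces in N, time in s.
With the tool pointing down it reaches from about 0.375 to 0.9 m from the base axis. Payload 3.1 kg.
Tool frame: the origin (TCP) lies midway between the tips of the shut fingers; the grasp point (between the pads) lies 19 mm behind it (manip.hold_point_z is the distance from the TCP to the grasp point, in m); x points along the fingers, y is the direction in which the jaws open and shut, and the axes are right-handed (so a half turn about x gives the same grasp; the last joint's range is limited). The gripper opens to 85 mm and grips with 20 to 120 N. Pads are 22 mm wide; open, the fingers measure 114 mm over their backs; the gripper's body (76 mm by 85 mm) begins 54 mm behind the grasp point. The pads swing forward as they close: fully open they stand 13 mm farther back than shut.
Start: joints at [0.945, 0.527, 1.433, -0, 1.181, -0.178], TCP at [0.271, 0.563, 0.231] pointing down, gripper open.
Joint ranges: [-3.08, 3.08], [-0.75, 2.2], [0.22, 2.44], [-1.43, 4.57], [0, 2.65], [-2.85, 2.85]. Speed limits (rad/s): [2.79, 2.79, 3.14, 3.14, 3.14, 3.14].

### API

Orientations are given as a unit quaternion [x, y, z, w].
In Python, from station import manip, snapshot gives the robot as it stands.
- The arm moves only by the tool play_rows, never from a script. Its argument "series" is a list of rows, each a list of 4 numbers: the shift along the tool's x, y, z in m, then the turn about the tool's x in degrees. In form: [[tx, ty, tz, spin], ...]. A call has 1 to 20 rows; each row is the pose to reach, as a shift and turn from the pose measured when the call began, along the tool's axes at that moment; what a row does not reach only later rows make up. A row lasts 1/10 s, in which the tool goes at most 50 mm and 8.59 degrees, less where a joint would pass 70% of its speed; a pose out of reach is approached as far as the arm can. A call with a gripper value outside its range is refused whole. "claw" is the opening in per cent of the stroke, from 0 (shut) to 100 (fully open), set as the call begins (left out, the last holds). The fingers move at their own pace and stop on an object; "force" is the grip in N (left out, the last holds). Time passes only in rows, so rows that repeat a pose let the fingers close. It gives the time, the measured TCP pose, the force and the opening at its end, in the units of the state.
- manip.sense(): the state, without advancing time (a new reading comes with each control period).
- snapshot(name): name is "scene" or "side" or "wrist"; returns a dict with "image" (384x512x3 uint8, blue, green, red), "depth" (384x512 float32, m along the optical axis (not along the pixel's ray), 0 where there is no reading), "fov_y" (degrees; the focal length in pixels is half the picture's height over the tangent of half this angle, whatever the lens; pixels are square), "cx", "cy" (the principal point, pixels), "dist" ([k1, k2, p1, p2, k3] as OpenCV has them; the pictures are not rectified), "R" (3x3) and "t" (3): a world point X has camera coordinates R X + t. Camera axes: x right, y down, z forward; pixel columns grow to the right and rows downward; lengths in m; the calibration is good to about 2 mm. A picture is of the moment at which its call begins.
- manip.sign_off(): hands the job in, once; it reports no verdict.
The state is a dict: "t": time; "q": joint angles; "qd": joint speeds; "tau": joint torques, N m; "tcp_pos": TCP position; "tool_rot": TCP orientation; "force": force on the tool from outside, world axes, zero at the start; "ft_torque": the same for the moment, N m; "finger_gap": opening from 0.0 (shut) to 1.0 (fully open).
Only numpy, scipy, OpenCV 4.12 (cv2) and the standard library are available. Lean on these libraries where they do the work, as an engineer would, in place of code of your own. Each camera call takes 0.05 s, during which the arm holds its last target.

## Working session

There is one attempt and no reset: what is moved stays moved. The work goes in short steps, Python scripts to look and compute and a tool call to move; the robot and the scene stay as the last step left them, time stands still between calls to the robot, and variables do not carry over. Pictures are saved under pics/ and viewed, and the job is handed in when it is done.

Besides the shell and the picture viewer there is one more tool, called after "Call:" by a JSON object that holds its "api" and its "payload", one argument or row to a line. play_rows: Moves the arm, as the interface text tells. Its arguments: {"type":"object","properties":{"series":{"type":"array","items":{"type":"array","items":{"type":"number"}}},"claw":{"type":"number"},"force":{"type":"number"}},"required":["series"]}

```bash
ls; mkdir -p pics
cat > h.py <<'E'
import numpy as np, cv2, pickle
from station import manip, snapshot
def snap(n,tag):
    s=snapshot(n); pickle.dump(s,open(f'pics/{tag}.pkl','wb')); cv2.imwrite(f'pics/{tag}.png',s['image']); return s
def load(tag): return pickle.load(open(f'pics/{tag}.pkl','rb'))
def K(s):
    f=192/np.tan(np.radians(s['fov_y'])/2); return np.array([[f,0,s['cx']],[0,f,s['cy']],[0,0,1]])
def ray(s,u,v):
    p=cv2.undistortPoints(np.array([[[u,v]]],float),K(s),np.array(s['dist'],float))[0,0]
    return np.array([p[0],p[1],1.])
def w(s,u,v,z=None):
    R=np.array(s['R']);t=np.array(s['t']).ravel()
    r=ray(s,u,v); c=-R.T@t; d=R.T@r
    if z is None:
        D=s['depth'][int(round(v)),int(round(u))]; return c+d*D
    return c+d*(z-c[2])/d[2]
def pr(s,X):
    R=np.array(s['R'],float);t=np.array(s['t'],float).ravel()
    return cv2.projectPoints(np.array(X,float).reshape(-1,1,3),cv2.Rodrigues(R)[0],t,K(s),np.array(s['dist'],float))[0][:,0]
def crop(tag,x0,y0,x1,y1,out,k=4):
    im=cv2.imread(f'pics/{tag}.png')[y0:y1,x0:x1]; cv2.imwrite(f'pics/{out}.png',cv2.resize(im,None,fx=k,fy=k,interpolation=cv2.INTER_CUBIC))
E
python3 - <<'E'
from h import *
for n in ['scene','side','wrist']:
    s=snap(n,n+'0'); print(n,-np.array(s['R']).T@np.array(s['t']).ravel(),s['fov_y'])
print(manip.sense()); print(manip.hold_point_z)
E
```

```text
pics
scene [1.1354879  0.30754881 1.09864938] 57.6801352281728
side [0.54091014 0.65927281 0.93659703] 57.59219695020853
wrist [0.19807605 0.59579326 0.37345432] 71.87583720591272
{'t': 0.15, 'q': array([ 9.44520540e-01,  5.28241555e-01,  1.43360621e+00,  1.31508348e-05,
        1.18140836e+00, -1.78498376e-01]), 'qd': array([-9.12891142e-05, -2.73525911e-03, -4.39378898e-03,  3.06055168e-04,
        3.75718944e-04,  7.88301897e-04]), 'tau': array([ 1.01591831e-03, -4.42745876e+01, -1.78276259e+01, -2.13898093e-04,
        5.58037122e-03,  1.06224712e-05]), 'tcp_pos': array([0.27024504, 0.56294623, 0.23056579]), 'tool_rot': array([ 0.15645613,  0.68969206, -0.15753506,  0.68922351]), 'force': array([-1.39011648,  0.25514352, -0.2174084 ]), 'ft_torque': array([ 0.00287405,  0.00905656, -0.00710765]), 'finger_gap': 1.0028134583290942}
0.0187
```

View pics/scene0.png

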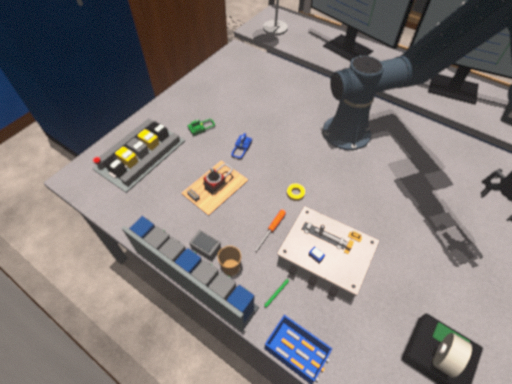

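View pics/side0.png

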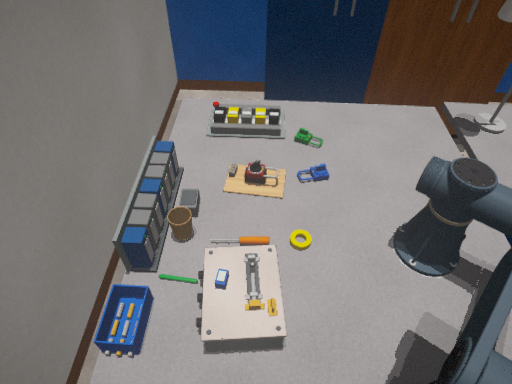

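View pics/wrist0.png

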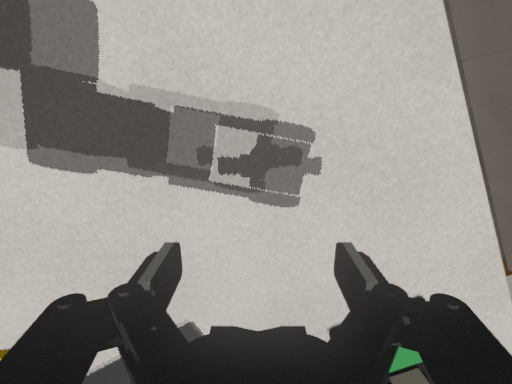

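The scene view shows the red lock on its plywood at about (213,180), a green look-alike at (201,127) and a blue one at (242,145). The enclosure is at (328,250). In the side view the red lock is at (256,175), with the green at (309,138) and the blue at (314,174). Cropping in now.

Run:
```python
from h import *
crop('side0',190,240,300,345,'c1',6)
crop('side0',215,150,335,210,'c2',6)
crop('scene0',175,155,255,220,'c3',7)
crop('scene0',270,200,385,300,'c4',6)
```

```text
(no output)
```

View pics/c1.png

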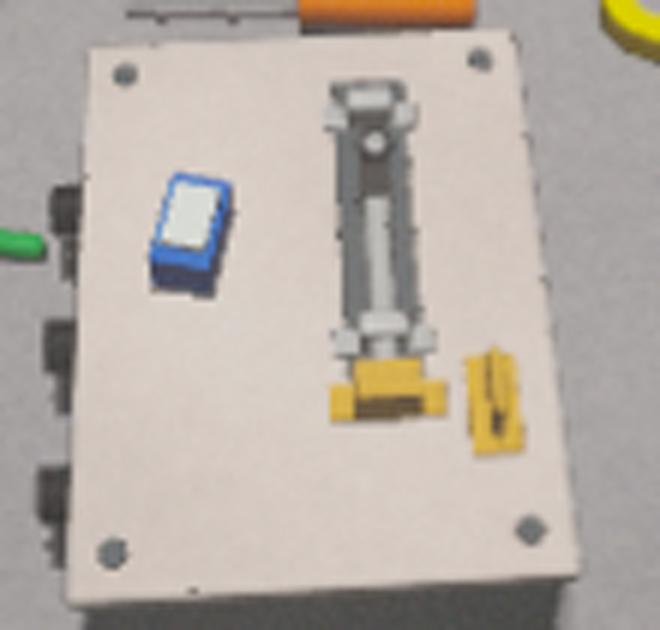

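View pics/c2.png

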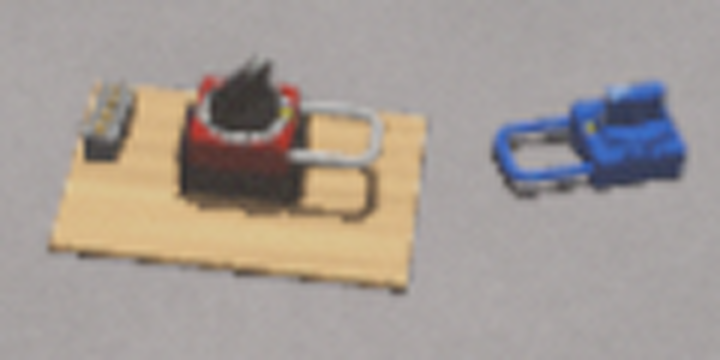

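View pics/c3.png

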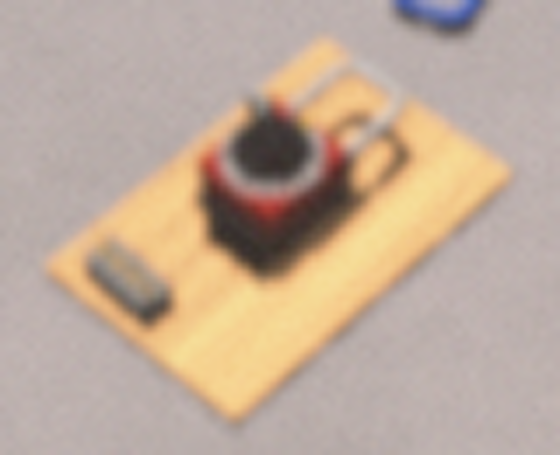

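View pics/c4.png

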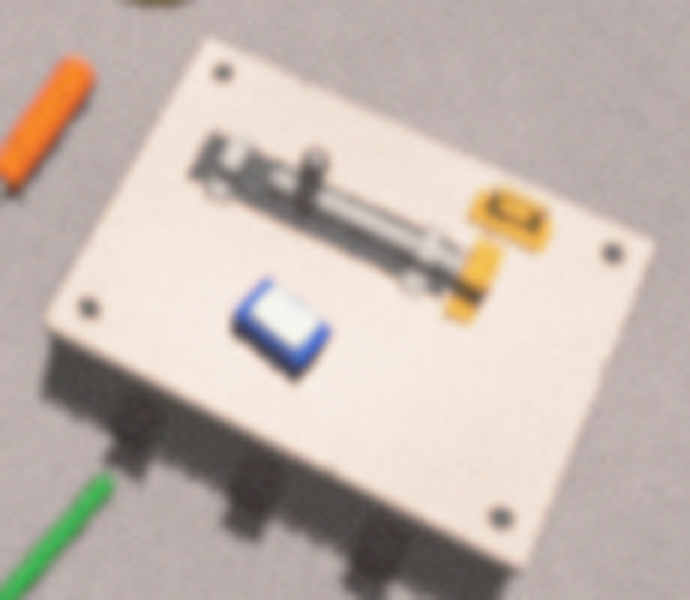

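The crops show the lid corners, bolt knob, keeper, staple, relay and red lock clearly. I'll compute poses next.

Run:
```python
from h import *
S=load('side0');C=load('scene0')
f=lambda p,k,o:(p[0]/k+o[0]-.5+.5/k,p[1]/k+o[1]-.5+.5/k)
def show(n,s,pts,k,o,z):
    print(n)
    P=[]
    for p in pts:
        P.append(w(s,*f(p,k,o),z)); print('  ',p,P[-1].round(4), w(s,*f(p,k,o)).round(3))
    return np.array(P)
e1=show('encl side TL,TR,BR,BL',S,[(91,50),(510,32),(578,577),(70,605)],6,(190,240),.09)
e2=show('encl scene',C,[(208,40),(655,242),(525,570),(45,325)],6,(270,200),.09)
for e in (e1,e2):
    print('c',e.mean(0).round(4),[np.linalg.norm(e[i]-e[(i+1)%4]).round(4) for i in range(4)],[np.degrees(np.arctan2(*(e[(i+1)%4]-e[i])[1::-1])).round(2) for i in range(4)])
c1=show('cr side TL TR BR BL',S,[(97,80),(428,118),(406,285),(52,246)],6,(215,150),.008)
c2=show('cr scene',C,[(325,40),(510,175),(235,415),(48,265)],7,(175,155),.008)
for e in (c1,c2):
    print('c',e.mean(0).round(4),[np.linalg.norm(e[i]-e[(i+1)%4]).round(4) for i in range(4)],[np.degrees(np.arctan2(*(e[(i+1)%4]-e[i])[1::-1])).round(2) for i in range(4)])
show('knob',S,[(374,143)],6,(190,240),.138);show('knob',C,[(317,158)],6,(270,200),.138)
show('staple',S,[(492,352),(497,430)],6,(190,240),.118);show('staple',C,[(495,200),(540,218)],6,(270,200),.118)
```

```text
encl side TL,TR,BR,BL
   (91, 50) [0.6978 0.0953 0.09  ] [0.698 0.095 0.09 ]
   (510, 32) [0.4962 0.0748 0.09  ] [0.496 0.077 0.093]
   (578, 577) [0.468  0.3385 0.09  ] [0.541 0.659 0.937]
   (70, 605) [0.6706 0.3592 0.09  ] [0.671 0.358 0.088]
encl scene
   (208, 40) [0.4965 0.0711 0.09  ] [0.496 0.071 0.089]
   (655, 242) [0.4673 0.3336 0.09  ] [ 0.406  0.336 -0.003]
   (525, 570) [0.6725 0.3567 0.09  ] [0.632 0.361 0.002]
   (45, 325) [0.7007 0.0936 0.09  ] [0.698 0.093 0.085]
c [0.5832 0.217  0.09  ] [np.float64(0.2027), np.float64(0.2652), np.float64(0.2037), np.float64(0.2653)] [np.float64(-174.19), np.float64(96.11), np.float64(5.85), np.float64(-84.11)]
c [0.5842 0.2137 0.09  ] [np.float64(0.2641), np.float64(0.2065), np.float64(0.2646), np.float64(0.2054)] [np.float64(96.35), np.float64(6.42), np.float64(-83.88), np.float64(-173.71)]
cr side TL TR BR BL
   (97, 80) [ 0.6656 -0.3623  0.008 ] [ 0.666 -0.363  0.007]
   (428, 118) [ 0.4485 -0.3374  0.008 ] [ 0.448 -0.348 -0.002]
   (406, 285) [ 0.4648 -0.1902  0.008 ] [ 0.464 -0.195  0.003]
   (52, 246) [ 0.6798 -0.2112  0.008 
[... 322 characters left out ...]
4(0.2185), np.float64(0.1481), np.float64(0.2161), np.float64(0.1518)] [np.float64(173.46), np.float64(83.71), np.float64(-5.57), np.float64(-95.37)]
c [ 0.566  -0.2787  0.008 ] [np.float64(0.1477), np.float64(0.2138), np.float64(0.146), np.float64(0.2163)] [np.float64(83.43), np.float64(-6.3), np.float64(-95.6), np.float64(174.16)]
knob
   (374, 143) [0.5583 0.1696 0.138 ] [0.558 0.168 0.136]
knob
   (317, 158) [0.5572 0.1671 0.138 ] [0.557 0.167 0.137]
staple
   (492, 352) [0.5048 0.256  0.118 ] [0.505 0.256 0.117]
   (497, 430) [0.5024 0.2902 0.118 ] [0.501 0.281 0.097]
staple
   (495, 200) [0.5123 0.2535 0.118 ] [0.506 0.253 0.108]
   (540, 218) [0.5082 0.2776 0.118 ] [0.501 0.277 0.107]
```

The lid gives the enclosure centre at about (0.584, 0.215) with yaw +6.2°. The cradle is at about (0.565, -0.277) with yaw -6°. Sizes agree within 3 mm, and the lock's shackle faces the robot. Candidates for the lock are red at side pixel (256,175), blue at (314,174) and green at (309,138). I choose the red one on the plywood, as confirmed in the crop.

```bash
cat >> h.py <<'E'
from scipy.spatial.transform import Rotation as Ro
def rel(pos,jaw=None):
    """jaw: yaw (deg) of jaw line in world"""
    st=manip.sense(); M=Ro.from_quat(st['tool_rot']).as_matrix()
    d=M.T@(np.array(pos)-st['tcp_pos']); out=[]
    yaw=np.degrees(np.arctan2(M[1,1],M[0,1]))
    print('shift mm',(d*1000).round(1),'tooly yaw',yaw.round(2),'tilt',np.degrees(np.arccos(-M[2,0])).round(2),'q',st['q'].round(2),'t',st['t'])
    if jaw is not None:
        for k in (0,180,-180): 
            a=(jaw+k-yaw); a=(a+180)%360-180
            print('  spin',round(-a,1))
E
python3 - <<'E'
from h import *
rel([.558,.168,.18],6.2)
e=np.array([[np.cos(np.radians(6.2)),-np.sin(np.radians(6.2))],[np.sin(np.radians(6.2)),np.cos(np.radians(6.2))]])
c=np.array([.584,.215])
for n,p in dict(knobguess=(-.03,-.0436),home=(-.03,.001),staple=(-.075,.06)).items(): print(n,(c+e@np.array(p)).round(4))
S=load('side0'); print('relay',w(S,190+195/6,240+210/6,.12), 'lockbar tip',w(S,215+245/6,150+75/6,.0955))
E
```

```text
shift mm [  50.8 -231.3  430.4] tooly yaw 64.34 tilt 0.1 q [ 0.94  0.53  1.43  0.    1.18 -0.18] t 0.15
  spin 58.1
  spin -121.9
  spin -121.9
knobguess [0.5589 0.1684]
home [0.5541 0.2128]
staple [0.503  0.2665]
relay [0.63424164 0.19746537 0.12      ] lockbar tip [ 0.56436631 -0.27303871  0.0955    ]
```

Call:
{"api": "play_rows", "payload": {
  "series": [
    [0,-0.12,0.22,29],
    [0.05,-0.231,0.43,58],
    [0.05,-0.231,0.43,58],
    [0.05,-0.231,0.43,58],
    [0.05,-0.231,0.43,58],
    [0.05,-0.231,0.43,58],
    [0.05,-0.231,0.43,58],
    [0.05,-0.231,0.43,58],
    [0.05,-0.231,0.43,58],
    [0.05,-0.231,0.43,58],
    [0.05,-0.231,0.43,58],
    [0.05,-0.231,0.43,58],
    [0.05,-0.231,0.43,58]
  ],
  "claw": 45,
  "force": 40
}}

```text
t: 1.45
tcp_pos: [0.5568, 0.1692, 0.1806]
tool_rot: [0.471, 0.527, -0.472, 0.527]
force: [-0.1, -0.3, 0.3]
finger_gap: 0.447
```

Run:
```python
from h import *
rel([.558,.168,.113],6.2)
for n in('wrist','side','scene'): snap(n,n+'1')
```

```text
shift mm [67.6  1.3  1.2] tooly yaw 6.38 tilt 0.15 q [ 0.1   0.53  1.59 -0.    1.02 -0.01] t 1.45
  spin 0.2
  spin -179.8
  spin -179.8
```

View pics/wrist1.png

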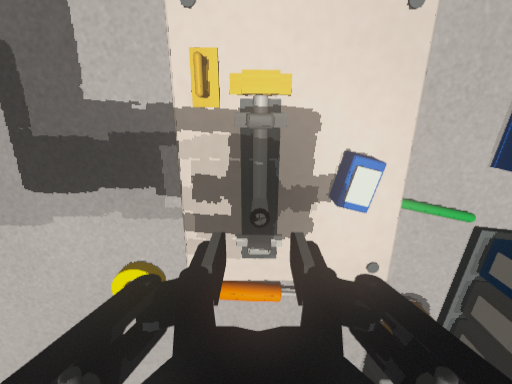

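The wrist view shows the knob cap at (260,217), centred between the fingers at x≈259. The staple is at (199,75) and the keeper at (261,82).

Run:
```python
from h import *
s=load('wrist1')
for n,u,v,z in [('knob',260,217,.138),('stA',197,56,.118),('stB',201,95,.118),('keepL',230,80,.114),('keepR',291,80,.114)]: print(n,w(s,u,v,z).round(4),w(s,u,v).round(4))
```

```text
knob [0.5571 0.1677 0.138 ] [0.5571 0.1676 0.1379]
stA [0.5006 0.2752 0.118 ] [0.5007 0.2752 0.1182]
stB [0.5045 0.25   0.118 ] [0.5043 0.25   0.1167]
keepL [0.5243 0.2627 0.114 ] [0.522  0.2643 0.0932]
keepR [0.5685 0.2676 0.114 ] [0.5706 0.2697 0.0939]
```

Call:
{"api": "play_rows", "payload": {
  "series": [
    [0.04,0,0.0015,0],
    [0.066,0,0.0015,0],
    [0.066,0,0.0015,0],
    [0.066,0,0.0015,0],
    [0.066,0,0.0015,0]
  ]
}}

```text
t: 2.1
tcp_pos: [0.558, 0.1688, 0.1165]
tool_rot: [0.471, 0.527, -0.471, 0.528]
force: [0.9, -0.5, -0.4]
finger_gap: 0.452
```

Call:
{"api": "play_rows", "payload": {
  "series": [
    [0,0,0,0],
    [0,0,0,0],
    [0,0,0,0],
    [0,0,0,0],
    [0,0,0,0],
    [0,0,0,0]
  ],
  "claw": 0,
  "force": 40
}}

```text
t: 2.7
tcp_pos: [0.5582, 0.1691, 0.1184]
tool_rot: [0.471, 0.527, -0.47, 0.529]
force: [-2.3, 0.4, 6.5]
finger_gap: 0.145
```

Call:
{"api": "play_rows", "payload": {
  "series": [
    [0,0,-0.01,0],
    [0,0,-0.02,0],
    [0,0,-0.03,0],
    [0,0,-0.036,0],
    [0,0,-0.042,0],
    [0,0,-0.044,0],
    [0,0,-0.044,0]
  ]
}}

```text
t: 3.4
tcp_pos: [0.5536, 0.2116, 0.1184]
tool_rot: [0.47, 0.526, -0.47, 0.53]
force: [2.3, -8.4, -1.0]
finger_gap: 0.147
```

Run:
```python
from h import *
print(manip.sense()['force'],manip.sense()['tcp_pos'])
snap('wrist','wrist2');s=snap('side','side2')
crop('side2',190,240,300,345,'c1',6)
```

```text
[ 2.32924645 -8.42265644 -1.02937502] [0.5536487  0.21156732 0.11842554]
```

View pics/wrist2.png

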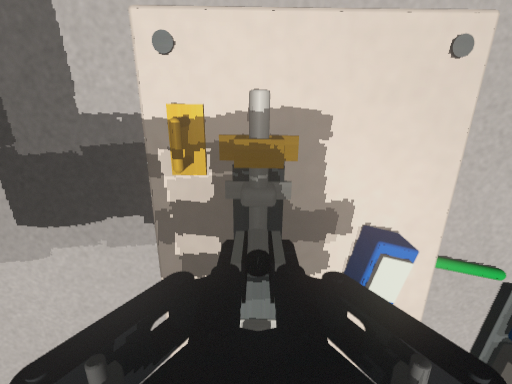

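View pics/c1.png

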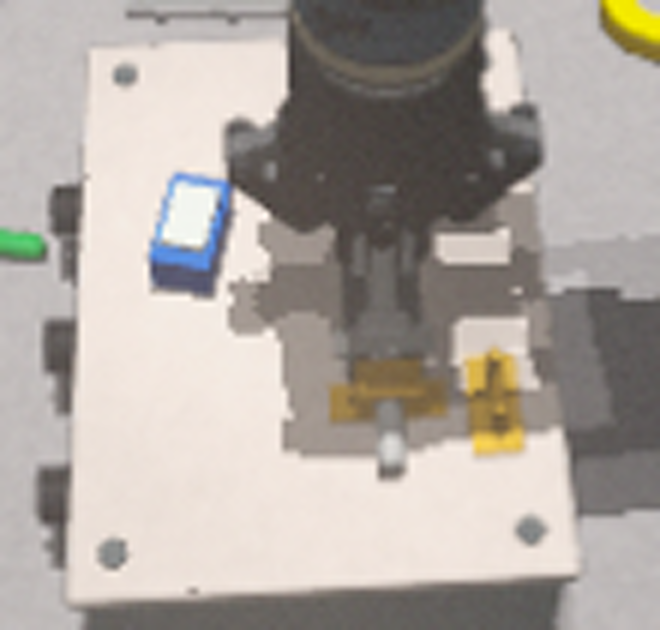

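The rod now sticks out through the keeper (wrist pixel (260,90)). I'll keep pushing until it meets the end stop.

Call:
{"api": "play_rows", "payload": {
  "series": [
    [0,0,-0.004,0],
    [0,0,-0.006,0],
    [0,0,-0.008,0],
    [0,0,-0.008,0]
  ]
}}

```text
t: 3.9
tcp_pos: [0.5536, 0.2118, 0.1184]
tool_rot: [0.465, 0.524, -0.473, 0.534]
force: [3.3, -26.3, 0.8]
finger_gap: 0.145
```

The bolt is at its stop: no motion at 26 N. Releasing and lifting.

Call:
{"api": "play_rows", "payload": {
  "series": [
    [0,0,0,0],
    [0,0,0,0],
    [0,0,0,0]
  ],
  "claw": 45
}}

```text
t: 4.2
tcp_pos: [0.5536, 0.213, 0.1187]
tool_rot: [0.466, 0.524, -0.473, 0.534]
force: [0.3, 0.4, -0.4]
finger_gap: 0.444
```

Call:
{"api": "play_rows", "payload": {
  "series": [
    [-0.04,0,0,0],
    [-0.08,0,0,0],
    [-0.1,0,0,0],
    [-0.1,0,0,0]
  ]
}}

```text
t: 4.6
tcp_pos: [0.5552, 0.2167, 0.2225]
tool_rot: [0.468, 0.523, -0.47, 0.536]
force: [0.6, -0.6, 0.9]
finger_gap: 0.455
```

Run:
```python
from h import *
s=snap('wrist','wrist3')
rel([.565,-.276,.2],None)
```

```text
shift mm [ 27.5 -48.3 489.5] tooly yaw 6.93 tilt 0.93 q [ 0.19  0.5   1.52 -0.02  1.11  0.08] t 4.65
```

View pics/wrist3.png

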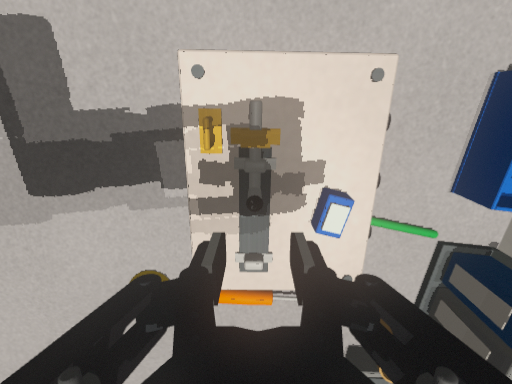

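The knob at (255,203) is clear of the fingers. The staple is at (209,132) and the relay is undisturbed. Moving over the lock.

Call:
{"api": "play_rows", "payload": {
  "series": [
    [0,-0.01,0.05,5],
    [0,-0.01,0.1,10],
    [0.01,-0.02,0.2,20],
    [0.055,-0.048,0.49,43],
    [0.055,-0.048,0.49,43],
    [0.055,-0.048,0.49,43],
    [0.055,-0.048,0.49,43],
    [0.055,-0.048,0.49,43],
    [0.055,-0.048,0.49,43],
    [0.055,-0.048,0.49,43],
    [0.055,-0.048,0.49,43],
    [0.055,-0.048,0.49,43],
    [0.055,-0.048,0.49,43],
    [0.055,-0.048,0.49,43]
  ]
}}

```text
t: 6.05
tcp_pos: [0.5654, -0.2746, 0.1721]
tool_rot: [-0.63, -0.316, 0.63, -0.326]
force: [-0.3, -0.5, -1.3]
finger_gap: 0.446
```

Run:
```python
from h import *
s=load('wrist3'); k=w(s,255,203,.138); print('knob',k, w(s,255,203))
a=np.radians(6.2);d=k[:2]-[.584,.215];print('local y',-np.sin(a)*d[0]+np.cos(a)*d[1])
rel([.565,-.276,.17],-36)
snap('wrist','wrist4');snap('side','side4')
```

```text
knob [0.55291707 0.20961085 0.138     ] [0.55289879 0.20976361 0.13840352]
local y -0.002000692633846395
shift mm [2.1 0.5 1.4] tooly yaw -35.95 tilt 0.83 q [-0.63  0.6   1.49 -0.01  1.04  0.01] t 6.05
  spin 0.0
  spin -180.0
  spin -180.0
```

View pics/wrist4.png

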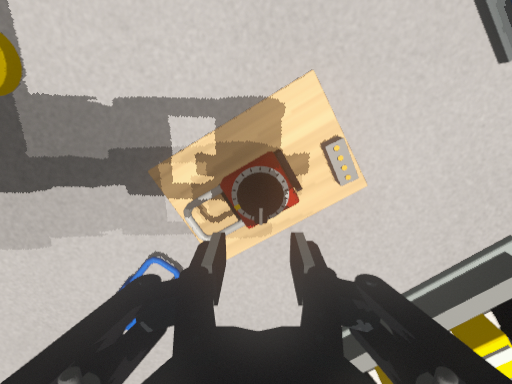

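Run:
```python
from h import *
crop('wrist4',175,135,325,245,'c5',5)
```

```text
(no output)
```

View pics/c5.png

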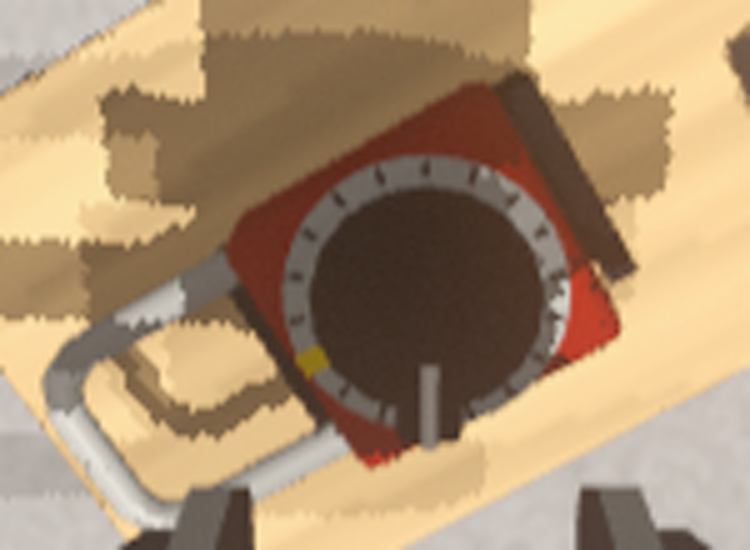

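The white line points straight down the image, from (261,208) to (261,224). The yellow mark is at (237.5,207) and the ring centre at about (260,195). So the dial reads about 60° (1.05 rad), and the bar already lies perpendicular to the jaws.

Run:
```python
from h import *
s=load('wrist4')
for n,u,v,z in [('line in',261,208,.0955),('line out',261,224,.0955),('ring c',260,195.5,.0715),('yellow',237.5,207.3,.0715),('shk',175+75/5,135+435/5,.053),('shk2',175+60/5,135+390/5,.053),('shk3',175+110/5,135+495/5,.053)]: print(n,w(s,u,v,z).round(4),w(s,u,v).round(4))
c=w(s,260,195.5,.0715)
M=Ro.from_quat(manip.sense()['tool_rot']).as_matrix()
rel([c[0],c[1],.08],-36)
```

```text
line in [ 0.5632 -0.2837  0.0955] [ 0.5636 -0.2831  0.0973]
line out [ 0.5541 -0.2964  0.0955] [ 0.5542 -0.2963  0.0957]
ring c [ 0.565  -0.2806  0.0715] [ 0.5693 -0.2737  0.0954]
yellow [ 0.5399 -0.2775  0.0715] [ 0.5388 -0.2786  0.0675]
shk [ 0.4832 -0.2659  0.053 ] [ 0.4852 -0.265   0.0571]
shk2 [ 0.4875 -0.2561  0.053 ] [ 0.4895 -0.2553  0.0573]
shk3 [ 0.4801 -0.2813  0.053 ] [ 0.482  -0.2803  0.0569]
shift mm [92.7  1.4  4.3] tooly yaw -35.95 tilt 0.9 q [-0.63  0.6   1.49 -0.01  1.04  0.01] t 6.15
  spin 0.0
  spin -180.0
  spin -180.0
```

Call:
{"api": "play_rows", "payload": {
  "series": [
    [0.05,0.0005,0.003,0],
    [0.09,0.0005,0.0035,0],
    [0.094,0.0005,0.0035,0],
    [0.095,0.0005,0.0035,0],
    [0.095,0.0005,0.0035,0]
  ]
}}

```text
t: 6.65
tcp_pos: [0.5662, -0.28, 0.0796]
tool_rot: [0.63, 0.315, -0.629, 0.328]
force: [0.3, 0.2, 0.7]
finger_gap: 0.451
```

Call:
{"api": "play_rows", "payload": {
  "series": [
    [0,0,0,0],
    [0,0,0,0],
    [0,0,0,0],
    [0,0,0,0],
    [0,0,0,0],
    [0,0,0,0]
  ],
  "claw": 0,
  "force": 35
}}

```text
t: 7.25
tcp_pos: [0.5672, -0.2805, 0.0822]
tool_rot: [0.631, 0.314, -0.629, 0.329]
force: [-1.1, 0.6, 5.6]
finger_gap: 0.127
```

Run:
```python
from h import *
rel([.565,-.2795,.0795],-96);print(manip.sense()['force'],manip.sense()['ft_torque'])
snap('wrist','wrist5');snap('side','side5')
crop('side5',205,130,335,230,'c6',6)
```

```text
shift mm [ 2.6 -2.4  0.4] tooly yaw -35.91 tilt 1.27 q [-0.63  0.72  1.54 -0.01  0.86  0.  ] t 7.25
  spin 60.1
  spin -119.9
  spin -119.9
[-1.10987117  0.58378515  5.5524957 ] [0.25570336 0.26552099 0.05268558]
```

View pics/wrist5.png

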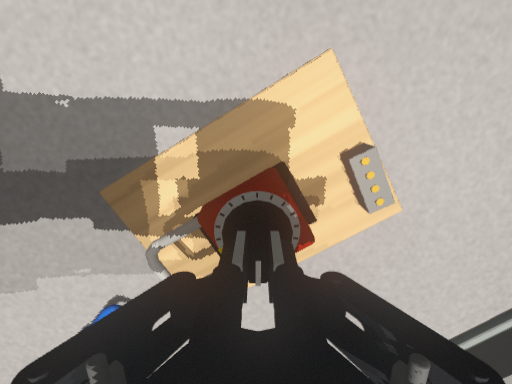

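View pics/c6.png

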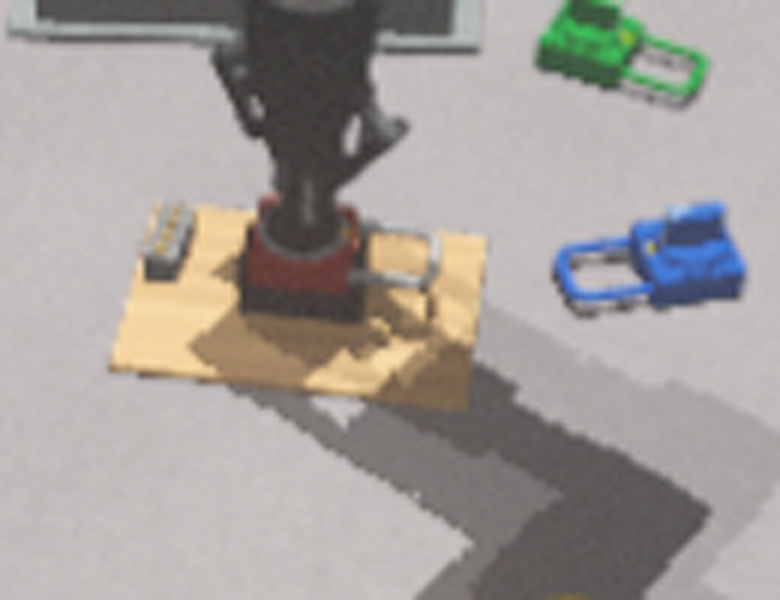

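The jaws hold the bar (gap 0.127 is about 11 mm) and the white line is at (258,273). Turning clockwise 60°.

Call:
{"api": "play_rows", "payload": {
  "series": [
    [0,0,0,5],
    [0,0,0,10],
    [0,0,0,15],
    [0,0,0,20],
    [0,0,0,25],
    [0,0,0,30],
    [0,0,0,35],
    [0,0,0,40],
    [0,0,0,45],
    [0,0,0,50],
    [0,0,0,55],
    [0,0,0,60],
    [0,0,0,60],
    [0,0,0,60]
  ]
}}

```text
t: 8.75
tcp_pos: [0.5664, -0.2801, 0.0825]
tool_rot: [0.711, -0.042, -0.702, -0.03]
force: [-2.2, 0.5, 0.4]
finger_gap: 0.13
```

Run:
```python
from h import *
rel([.565,-.2795,.0795],-96);print(manip.sense()['force'],manip.sense()['ft_torque'])
snap('wrist','wrist6')
crop('wrist6',130,130,330,290,'c7',4)
```

```text
shift mm [ 3.  -0.5  1.5] tooly yaw -95.81 tilt 1.18 q [-0.63  0.72  1.54 -0.01  0.86  1.05] t 8.75
  spin 0.2
  spin -179.8
  spin -179.8
[-2.16941188  0.51082599  0.3580475 ] [ 0.27147135  0.57798693 -0.03366569]
```

View pics/c7.png

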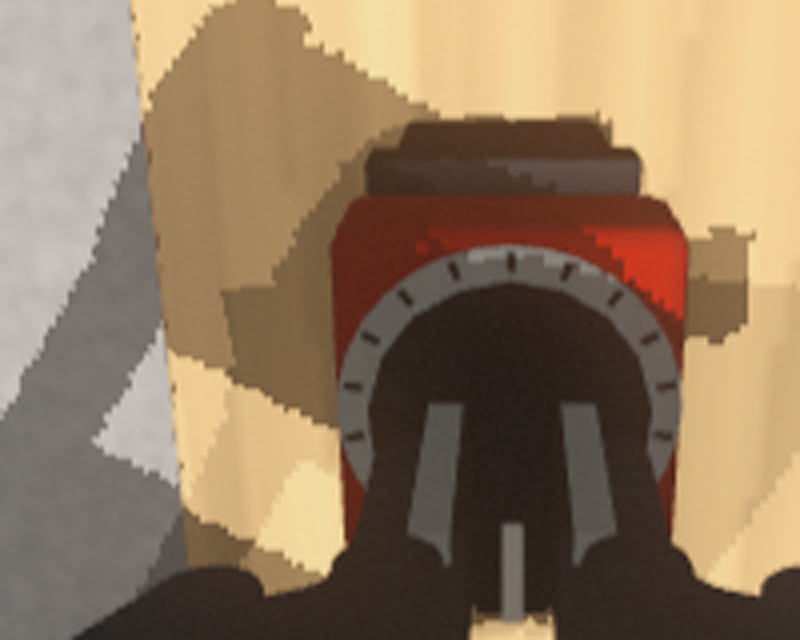

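The lock's rear edge is level in the view and the bar is aligned, with the white line vertical at (258,272). Releasing and lifting to check.

Call:
{"api": "play_rows", "payload": {
  "series": [
    [0,0,0,0],
    [0,0,0,0],
    [0,0,0,0]
  ],
  "claw": 40
}}

```text
t: 9.1
tcp_pos: [0.5674, -0.2808, 0.0831]
tool_rot: [0.711, -0.042, -0.701, -0.029]
force: [-0.4, 0.1, -0.6]
finger_gap: 0.396
```

Call:
{"api": "play_rows", "payload": {
  "series": [
    [-0.03,0,0,0],
    [-0.07,0,0,0],
    [-0.1,0,0.03,-10],
    [-0.1,0,0.05,-20],
    [-0.1,0,0.08,-30],
    [-0.1,0,0.08,-60],
    [-0.1,0,0.08,-90],
    [-0.1,0,0.08,-90],
    [-0.1,0,0.08,-90],
    [-0.1,0,0.08,-90],
    [-0.1,0,0.08,-90],
    [-0.1,0,0.08,-90],
    [-0.1,0,0.08,-90]
  ]
}}

```text
t: 10.4
tcp_pos: [0.487, -0.2713, 0.1822]
tool_rot: [-0.523, -0.466, 0.524, -0.484]
force: [-0.7, -0.5, 0.2]
finger_gap: 0.398
```

Run:
```python
from h import *
rel([.4845,-.271,.04],-6)
snap('wrist','wrist7')
crop('wrist7',180,120,420,300,'c8',3)
```

```text
shift mm [142.1  -5.   -2.6] tooly yaw -5.54 tilt 1.42 q [-0.71  0.49  1.67 -0.01  0.95 -0.61] t 10.4
  spin 0.5
  spin -179.5
  spin -179.5
```

View pics/c8.png

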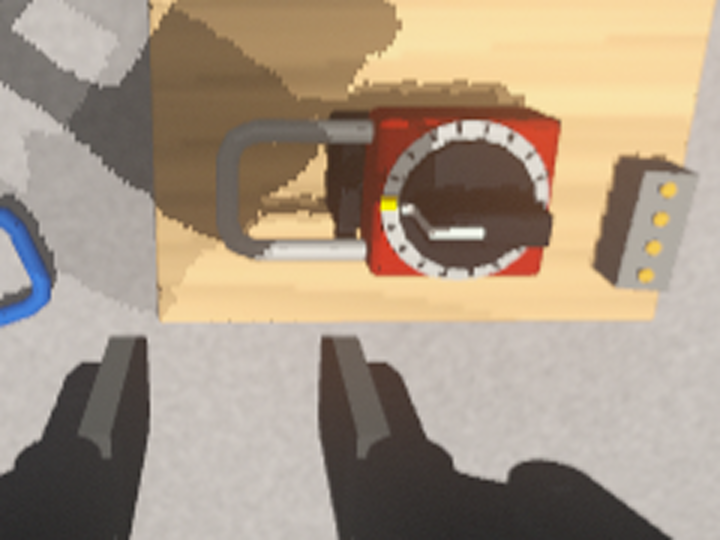

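The white line meets the yellow mark (crop (400,208) against yellow at (389,204)), so the dial is at about 0. The shackle is shut, with its cross bar at crop (228,190), which is pixel (256,183).

Run:
```python
from h import *
s=load('wrist7')
for n,u,v in [('bar mid',180+228/3,120+190/3),('bar a',180+229/3,120+160/3),('bar b',180+229/3,120+222/3)]: print(n,w(s,u,v,.056).round(4),w(s,u,v).round(4))
# dial angle
a=w(s,180+430/3,120+233/3,.0955);b=w(s,180+485/3,120+233/3,.0955);print(np.degrees(np.arctan2(*(b-a)[1::-1])))
p=w(s,180+228/3,120+190/3,.056); rel([p[0],p[1],.04],-6)
```

```text
bar mid [ 0.486  -0.2723  0.056 ] [ 0.486  -0.2722  0.0565]
bar a [ 0.4874 -0.2615  0.056 ] [ 0.4875 -0.2609  0.0585]
bar b [ 0.4852 -0.2842  0.056 ] [ 0.4852 -0.2834  0.0583]
-5.894177326237588
shift mm [142.1  -3.3  -1.4] tooly yaw -5.5 tilt 1.42 q [-0.71  0.49  1.67 -0.01  0.95 -0.61] t 10.45
  spin 0.5
  spin -179.5
  spin -179.5
```

Call:
{"api": "play_rows", "payload": {
  "series": [
    [0.04,-0.003,-0.0015,0],
    [0.08,-0.003,-0.0015,0.5],
    [0.11,-0.003,-0.0015,0.5],
    [0.135,-0.003,-0.0015,0.5],
    [0.142,-0.003,-0.0015,0.5],
    [0.142,-0.003,-0.0015,0.5],
    [0.142,-0.003,-0.0015,0.5]
  ]
}}

```text
t: 11.15
tcp_pos: [0.4871, -0.2729, 0.0411]
tool_rot: [-0.525, -0.463, 0.526, -0.482]
force: [-0.7, -0.5, 1.0]
finger_gap: 0.401
```

Call:
{"api": "play_rows", "payload": {
  "series": [
    [0,0,0,0],
    [0,0,0,0],
    [0,0,0,0],
    [0,0,0,0],
    [0,0,0,0],
    [0,0,0,0]
  ],
  "claw": 0,
  "force": 30
}}

```text
t: 11.75
tcp_pos: [0.4865, -0.2729, 0.0414]
tool_rot: [-0.525, -0.464, 0.526, -0.482]
force: [-5.8, -1.1, 3.6]
finger_gap: 0.08
```

Run:
```python
from h import *
rel([.486,-.2723,.04],-6);print(manip.sense()['force'],manip.sense()['ft_torque'])
snap('wrist','wrist8')
```

```text
shift mm [ 1.3 -0.6 -0.5] tooly yaw -6.01 tilt 1.5 q [-0.71  0.72  1.76 -0.01  0.64 -0.6 ] t 11.75
  spin -0.0
  spin 180.0
  spin 180.0
[-5.7984416  -1.13737531  3.57600986] [-0.26859896  0.73550457 -0.02674133]
```

View pics/wrist8.png

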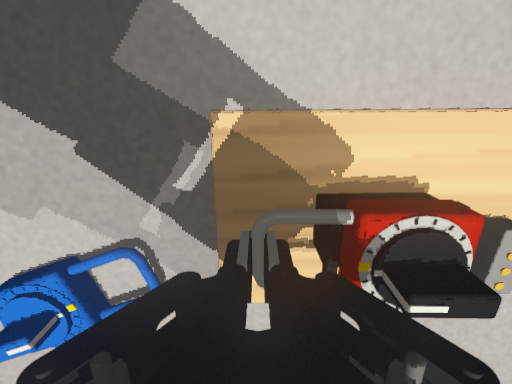

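Both pads hold the cross bar (gap 0.08), seen at (262,230). Before pulling I'll check the clearance to the blue look-alike.

Run:
```python
from h import *
s=load('side0')
print(w(s,215+495/6,150+150/6,.01),w(s,215+510/6,150+175/6,.01)); s=load('wrist8'); print(w(s,158,290),w(s,130,250))
```

```text
[ 0.4051064  -0.30554882  0.01      ] [ 0.39662805 -0.2833965   0.01      ]
[ 0.44737466 -0.25725666  0.09774282] [ 0.39235506 -0.28386367  0.01424274]
```

Call:
{"api": "play_rows", "payload": {
  "series": [
    [0,-0.004,0,0],
    [0,-0.008,0,0],
    [0,-0.012,0,0],
    [0,-0.016,0,0],
    [0,-0.02,0,0],
    [0,-0.021,0,0],
    [0,-0.021,0,0]
  ]
}}

```text
t: 12.5
tcp_pos: [0.4654, -0.2707, 0.0409]
tool_rot: [-0.525, -0.464, 0.526, -0.482]
force: [1.3, -1.4, 0.7]
finger_gap: 0.076
```

Call:
{"api": "play_rows", "payload": {
  "series": [
    [0,-0.002,0,0],
    [0,-0.003,0,0],
    [0,-0.003,0,0]
  ]
}}

```text
t: 12.8
tcp_pos: [0.4647, -0.2714, 0.0413]
tool_rot: [-0.526, -0.462, 0.526, -0.484]
force: [8.1, 0.2, 0.6]
finger_gap: 0.078
```

Run:
```python
from h import *
snap('wrist','wrist9')
```

```text
(no output)
```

View pics/wrist9.png

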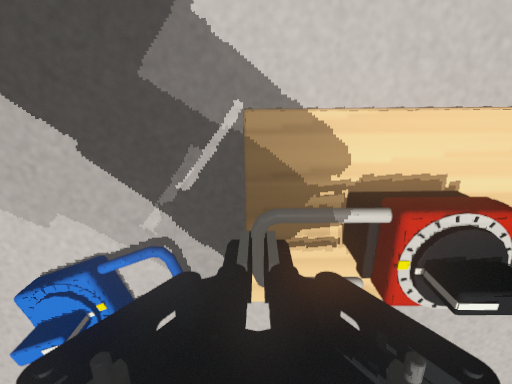

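The shackle is at its stop: 22 mm of travel including the 1 mm rattle, and 8 N resisting. I'll release, rise, and line up over the lock body.

Call:
{"api": "play_rows", "payload": {
  "series": [
    [0,0,0,0],
    [0,0,0,0],
    [0,0,0,0]
  ],
  "claw": 35
}}

```text
t: 13.15
tcp_pos: [0.4635, -0.2707, 0.0408]
tool_rot: [-0.525, -0.463, 0.526, -0.483]
force: [0.2, -0.2, -0.2]
finger_gap: 0.352
```

Call:
{"api": "play_rows", "payload": {
  "series": [
    [-0.04,0,0,0],
    [-0.08,0,0,0],
    [-0.12,0,0,0],
    [-0.135,0.05,0.002,10],
    [-0.135,0.1,0.002,20],
    [-0.135,0.1,0,40],
    [-0.135,0.1,0,60],
    [-0.135,0.1,0,90],
    [-0.135,0.1,0,90],
    [-0.135,0.1,0,90],
    [-0.135,0.1,0,90],
    [-0.135,0.1,0,90],
    [-0.135,0.1,0,90],
    [-0.135,0.1,0,90],
    [-0.135,0.1,0,90]
  ]
}}

```text
t: 14.65
tcp_pos: [0.5595, -0.2778, 0.1771]
tool_rot: [0.712, -0.044, -0.7, -0.03]
force: [-0.9, -0.3, -0.2]
finger_gap: 0.353
```

Run:
```python
from h import *
rel([.5665,-.2803,.030],-96)
snap('wrist','wrist10'); snap('side','side10'); crop('side10',205,130,335,230,'c9',6)
```

```text
shift mm [147.2  -1.   -4.6] tooly yaw -96.06 tilt 1.48 q [-0.64  0.58  1.5  -0.01  1.03  1.04] t 14.65
  spin -0.1
  spin 179.9
  spin 179.9
```

View pics/wrist10.png

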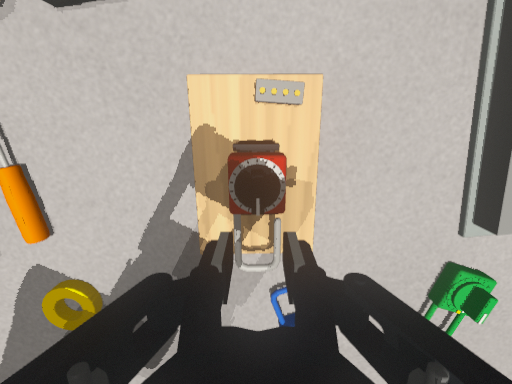

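View pics/c9.png

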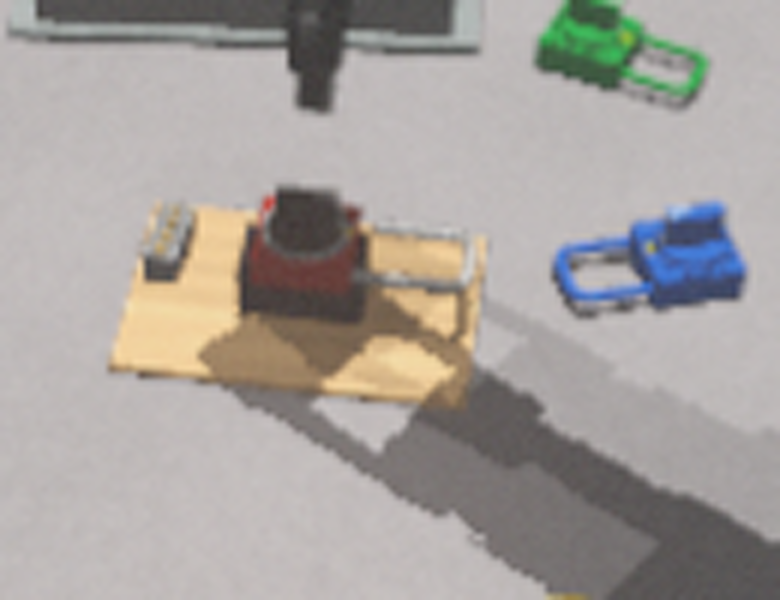

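The shackle is extended: its bar is at wrist (255,265), and in the side crop it moved from x≈435 to 470. The lock edges at x=229 and 286 are centred between the jaws. Opening fully and descending.

Run:
```python
from h import *
s=load('wrist10')
P=[w(s,*p,.066) for p in [(229,153),(285,153),(229,213),(286,213)]]
print(np.array(P).round(4),np.mean(P,0)); print('bar',w(s,256,267,.057))
m=np.mean(P,0); rel([m[0],m[1],.030],-96)
```

```text
[[ 0.5995 -0.258   0.066 ]
 [ 0.5936 -0.3116  0.066 ]
 [ 0.5383 -0.2495  0.066 ]
 [ 0.5317 -0.308   0.066 ]] [ 0.56576405 -0.28177771  0.066     ]
bar [ 0.46621654 -0.26979474  0.057     ]
shift mm [147.5   0.3  -3.5] tooly yaw -95.98 tilt 1.52 q [-0.64  0.58  1.5  -0.01  1.03  1.04] t 14.75
  spin 0.0
  spin -180.0
  spin -180.0
```

Call:
{"api": "play_rows", "payload": {
  "series": [
    [0.02,-0.001,-0.005,0],
    [0.04,-0.001,-0.005,0],
    [0.06,-0.001,-0.005,0],
    [0.06,-0.001,-0.005,0]
  ],
  "claw": 100
}}

```text
t: 15.15
tcp_pos: [0.5638, -0.2774, 0.1145]
tool_rot: [0.71, -0.042, -0.702, -0.031]
force: [-0.5, 0.4, -0.2]
finger_gap: 0.993
```

Run:
```python
from h import *
rel([.566,-.281,.030],-96)
```

```text
shift mm [84.5  2.1 -1.5] tooly yaw -95.92 tilt 1.14 q [-0.63  0.67  1.53 -0.01  0.92  1.05] t 15.15
  spin 0.1
  spin -179.9
  spin -179.9
```

Call:
{"api": "play_rows", "payload": {
  "series": [
    [0.02,0.002,-0.0015,0],
    [0.04,0.002,-0.0015,0],
    [0.06,0.002,-0.0015,0],
    [0.075,0.002,-0.0015,0],
    [0.083,0.002,-0.0015,0],
    [0.083,0.002,-0.0015,0],
    [0.083,0.002,-0.0015,0]
  ]
}}

```text
t: 15.85
tcp_pos: [0.5664, -0.2812, 0.0322]
tool_rot: [0.711, -0.042, -0.702, -0.03]
force: [0.2, -0.6, 0.7]
finger_gap: 0.997
```

Call:
{"api": "play_rows", "payload": {
  "series": [
    [0,0,0,0],
    [0,0,0,0],
    [0,0,0,0],
    [0,0,0,0],
    [0,0,0,0],
    [0,0,0,0]
  ],
  "claw": 0,
  "force": 60
}}

```text
t: 16.45
tcp_pos: [0.5672, -0.2816, 0.0336]
tool_rot: [0.711, -0.043, -0.701, -0.03]
force: [-0.3, 1.2, 6.2]
finger_gap: 0.666
```

Run:
```python
from h import *
rel([.566,-.281,.030],-96); print(manip.sense()['force'])
snap('wrist','wrist11'); snap('side','side11'); crop('side11',205,130,335,230,'c10',6)
```

```text
shift mm [ 3.5 -0.5  1.3] tooly yaw -95.92 tilt 1.32 q [-0.63  0.79  1.56 -0.01  0.77  1.05] t 16.45
  spin 0.1
  spin -179.9
  spin -179.9
[-0.2501214   1.22974592  6.24492244]
```

View pics/wrist11.png

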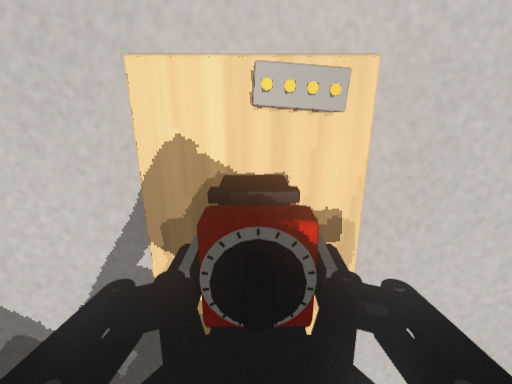

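View pics/c10.png

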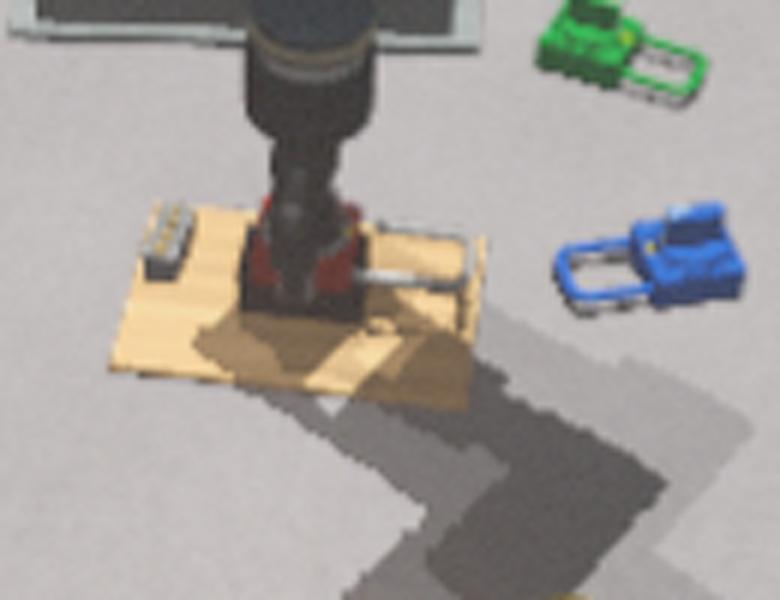

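The body is gripped (gap 0.666, about 57 mm) and centred at (258,270). Lifting straight up.

Call:
{"api": "play_rows", "payload": {
  "series": [
    [-0.01,0,0,0],
    [-0.02,0,0,0],
    [-0.04,0,0,0],
    [-0.07,0,0,0],
    [-0.1,0,0,0],
    [-0.13,0,0,0],
    [-0.14,0,0,0],
    [-0.14,0,0,0],
    [-0.14,0,0,0]
  ]
}}

```text
t: 17.45
tcp_pos: [0.5643, -0.2783, 0.1723]
tool_rot: [0.71, -0.042, -0.702, -0.031]
force: [0.1, 0.5, -3.5]
finger_gap: 0.667
```

Run:
```python
from h import *
rel([.5686,.258,.17],-96); print(manip.sense()['force'],manip.sense()['finger_gap'])
s=snap('side','side12'); snap('scene','scene12');snap('wrist','wrist12'); crop('side12',205,90,335,230,'c10',4); crop('scene12',150,100,280,230,'c11',4)
```

```text
shift mm [  -6.7 -533.9   50.9] tooly yaw -95.92 tilt 1.17 q [-0.63  0.59  1.49 -0.01  1.04  1.05] t 17.45
  spin 0.1
  spin -179.9
  spin -179.9
[ 0.11669235  0.49255536 -3.45845615] 0.6673594733513861
```

View pics/c10.png

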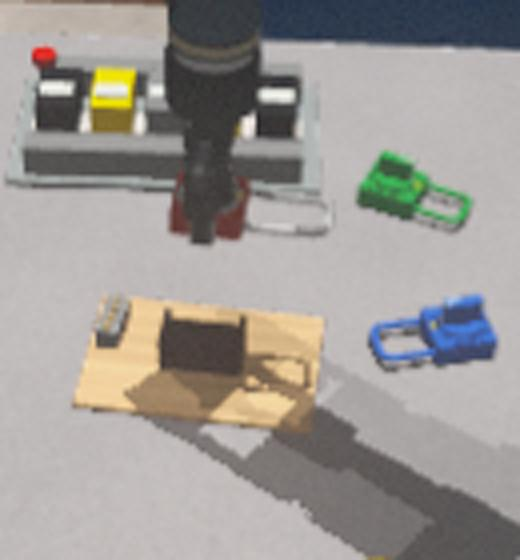

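View pics/wrist12.png

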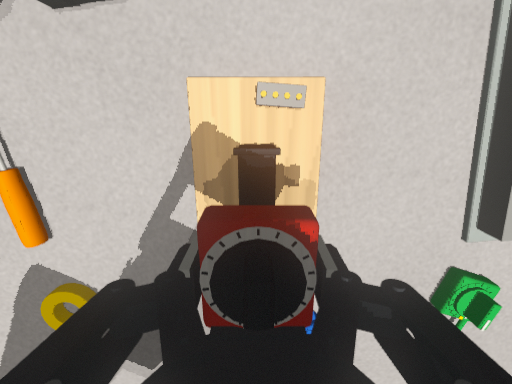

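The lock is held level with the shackle open, and the cradle and terminal are undisturbed. Carrying it across.

Call:
{"api": "play_rows", "payload": {
  "series": [
    [-0.005,-0.015,0.001,0],
    [-0.006,-0.045,0.004,0],
    [-0.007,-0.085,0.008,0],
    [-0.007,-0.125,0.012,0],
    [-0.007,-0.165,0.016,0],
    [-0.007,-0.205,0.02,0],
    [-0.007,-0.245,0.023,0],
    [-0.007,-0.285,0.027,0],
    [-0.007,-0.325,0.031,0],
    [-0.007,-0.365,0.035,0],
    [-0.007,-0.405,0.039,0],
    [-0.007,-0.445,0.042,0],
    [-0.007,-0.475,0.045,0],
    [-0.007,-0.505,0.048,0],
    [-0.007,-0.525,0.05,0],
    [-0.007,-0.534,0.051,0],
    [-0.007,-0.534,0.051,0],
    [-0.007,-0.534,0.051,0],
    [-0.007,-0.534,0.051,0]
  ]
}}

```text
t: 19.5
tcp_pos: [0.5683, 0.257, 0.1697]
tool_rot: [0.71, -0.043, -0.702, -0.031]
force: [0.2, -0.2, -3.4]
finger_gap: 0.67
```

Run:
```python
from h import *
rel([.5686,.258,.155],-96); print(manip.sense()['force'],manip.sense()['finger_gap'])
snap('side','side13'); snap('scene','scene13');snap('wrist','wrist13'); crop('side13',190,210,310,345,'c10',5); crop('scene13',270,160,400,300,'c11',5)
```

```text
shift mm [14.7 -1.3  0. ] tooly yaw -95.99 tilt 1.1 q [ 0.25  0.6   1.5  -0.02  1.04  1.94] t 19.5
  spin 0.0
  spin -180.0
  spin -180.0
[ 0.24481832 -0.22221477 -3.35588719] 0.6696815263117866
```

View pics/c10.png

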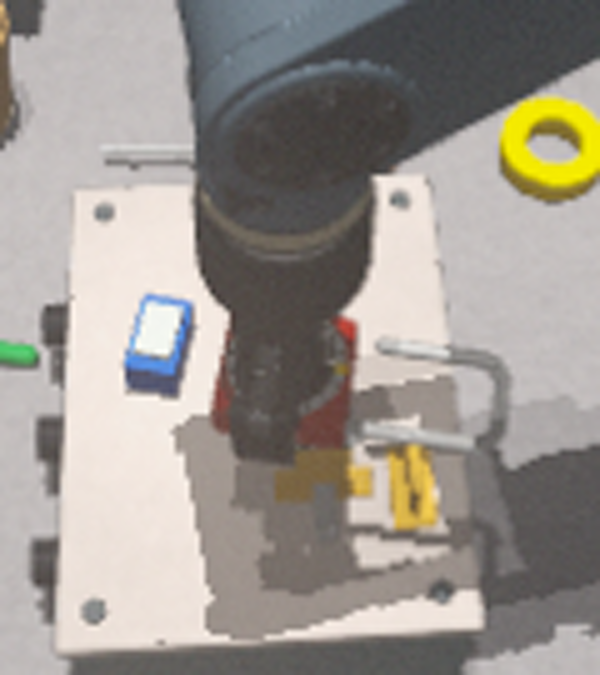

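View pics/c11.png

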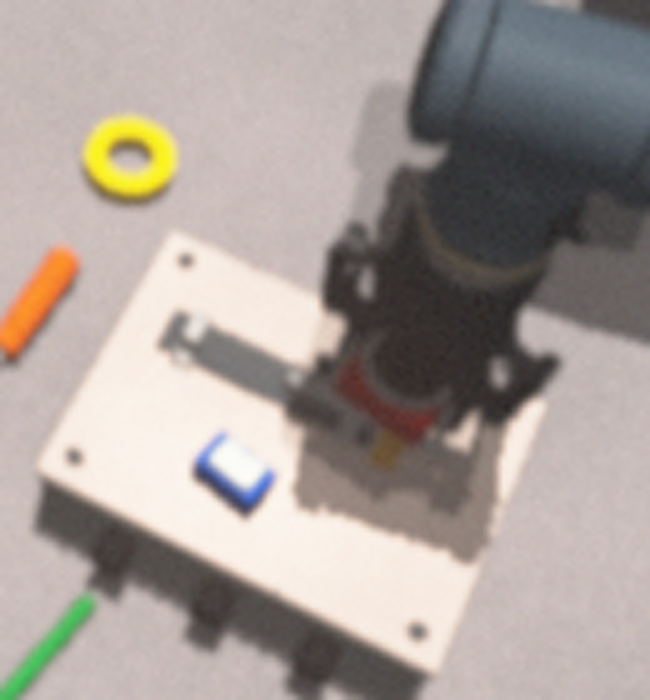

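The side crop shows the cross bar at about (498,400), legs at (435,350) and (425,436), and the staple at (412,485). I'll check the loop's position against the staple.

Run:
```python
from h import *
s=load('side13'); f=lambda x,y:(190+x/5-.4,210+y/5-.4)
for n,x,y,z in [('bar',500,400,.189),('leg1',440,350,.189),('leg2',430,436,.189),('stA',407,450,.118),('stB',420,515,.118)]:
    print(n,w(s,*f(x,y),z).round(4),w(s,*f(x,y)).round(4))
st=manip.sense(); M=Ro.from_quat(st['tool_rot']).as_matrix(); mid=st['tcp_pos']-M[:,0]*.0194
for psi in(-6,): 
    a=np.radians(psi); L=mid-.066*np.array([np.cos(a),np.sin(a),0]); print('loop pred',L, 'proj crop',(pr(s,L)[0]-[190,210])*5)
```

```text
bar [0.466  0.2673 0.189 ] [0.4666 0.2705 0.195 ]
leg1 [0.494  0.2425 0.189 ] [0.4941 0.2435 0.1908]
leg2 [0.4987 0.287  0.189 ] [0.4989 0.2889 0.1929]
stA [0.5062 0.2597 0.118 ] [0.5058 0.2547 0.1077]
stB [0.4995 0.2935 0.118 ] [0.4984 0.2834 0.0952]
loop pred [0.50283443 0.26433724 0.18931326] proj crop [419.29848865 388.61218342]
```

The predicted loop (0.503, 0.264, 0.189) agrees with the measured cross bar and legs to within about 2 mm, and with the staple at (0.503, 0.265). Lowering 14 mm, then holding.

Call:
{"api": "play_rows", "payload": {
  "series": [
    [0.005,0,0,0],
    [0.01,-0.001,0,0],
    [0.014,-0.001,0,0],
    [0.014,-0.001,0,0],
    [0.014,-0.001,0,0],
    [0.014,-0.001,0,0],
    [0.014,-0.001,0,0]
  ]
}}

```text
t: 20.35
tcp_pos: [0.5691, 0.258, 0.1561]
tool_rot: [0.71, -0.043, -0.702, -0.031]
force: [-0.2, 0.2, -2.8]
finger_gap: 0.666
```

Run:
```python
from h import *
st=manip.sense(); print(st['force'],st['finger_gap'],st['tcp_pos'],abs(st['qd']).max(),st['t'])
snap('side','side14');crop('side14',190,210,310,345,'c12',5)
```

```text
[-0.21648849  0.22976421 -2.79617216] 0.6659797583705511 [0.5690582  0.25800508 0.1560833 ] 0.0015435523330102798 20.35
```

View pics/c12.png

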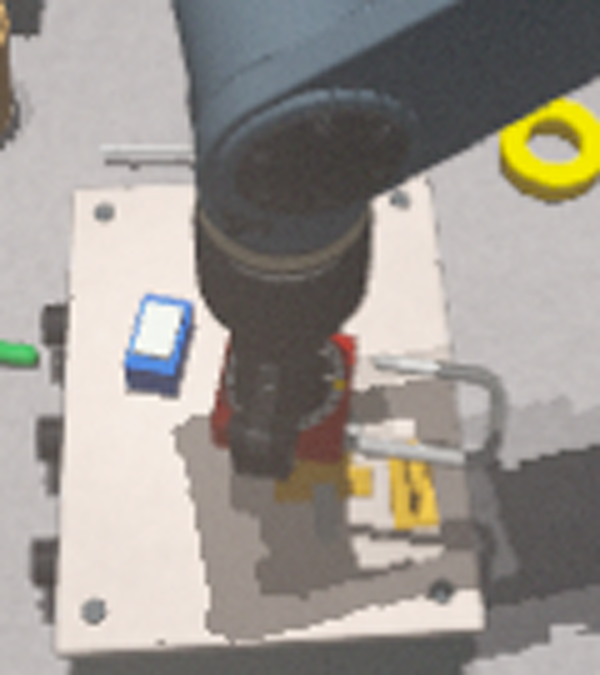

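The lock is held still, with its shackle open at crop (440,410) above the staple, and nothing is touching. Handing in.

Run:
```python
from station import manip
print(manip.sign_off())
```

```text
the job is handed in; nothing more can be done
None
```

The job is handed in, finished at about 20 s of the 69 s allowed. The open lock is held face up over the staple. Sign-off reports no verdict, so what follows rests on my own checks.

- **Bolt:** I slid it about 42 mm until it stopped moving at 26 N. The rod shows through the keeper in the images.
- **Dial:** I turned it clockwise 60°, from about 1.05 rad to the yellow mark. In the picture afterwards the white line is on the mark, within about 1°.
- **Shackle:** I pulled it to its stop, about 22 mm at the gripper including the rattle. It resisted with 8 N there, and the pictures confirm it is open.
- **Lock at the hasp:** The lock was lifted straight up and is held with the jaws at about 57 mm. The middle of its opening is within about 3 mm of the staple horizontally and about 57 mm above it. The tool's tilt is about 1°, and the arm is still.
- **Contact and surroundings:** The wrist force of about 3 N matches the lock's weight, so it is touching nothing. The last crop shows the relay and reel in place. I saw nothing else disturbed on the way, but did not take a final full view of every bystander.

No check disagreed beyond 2–3 mm of camera scatter. The jaw opening read about 1.5 mm less than the given sizes.

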